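# Put the countertop water filter back in service

## Robot

A 6-joint arm with a two-finger parallel gripper is mounted at the origin on a cart in front of the work surface, level with it; the furniture and walls round the work are solid. World frame = base frame: x ahead of the robot, y to its left, z up, the work surface at z = 0. Lengths are in m, angles in rad, forces in N, time in s.
With the tool pointing down it reaches from about 0.35 to 0.85 m from the base axis. Payload 8.1 kg.
Tool frame: the origin (TCP) lies where the fingers leave the gripper's body, on its centre line; the fingertips stand 84 mm ahead of it and the grasp point (between the pads) lies 65 mm ahead of it (robot.hold_point_z is the distance from the TCP to the grasp point, in m); z points along the fingers, y is the direction in which the jaws open and shut (so a half turn about z gives the same grasp; the last joint's range is limited). The gripper opens to 93 mm and grips with 3 to 60 N. Pads are 15 mm wide; open, the fingers measure 128 mm over their backs; the gripper's body (75 mm by 188 mm) begins 65 mm behind the grasp point.
Start: joints at [-1.374, 0.13, 1.488, -0, 1.523, -0.085], TCP at [0.167, -0.576, 0.303] pointing down, gripper open.
Joint ranges: [-2.96, 2.96], [-0.89, 2.26], [0.02, 2.5], [-1.34, 4.48], [0, 2.73], [-2.66, 2.66]. Speed limits (rad/s): [2.39, 2.39, 2.79, 3.14, 3.14, 3.14].

## Interface

Orientations are given as a rotation vector (axis times angle).
In Python, from plant import robot gives the robot as it stands.
- The arm moves only by the tool drive_tool, never from a script. Its argument "rows" is text: rows parted by semicolons, each of 7 numbers parted by spaces: the shift along the world's x, y, z in m, then the turn, a rotation vector about the world's x, y, z in degrees, then the opening in per cent of the stroke, from 0 (shut) to 100 (fully open). In form: x y z rx ry rz grip; .... A call has 1 to 20 rows; each row shifts and turns the commanded pose from where the row before left it; what a row does not reach is not made up. A row lasts 1/8 s, in which the tool goes at most 62.5 mm and 10.7 degrees, less where a joint would pass 70% of its speed; a pose out of reach is approached as far as the arm can. A call is refused whole if a number of a shift passes 0.0625 or a number of a turn 10.7, either way. A call with a gripper value outside its range is refused whole. The fingers move at their own pace and stop on an object; "squeeze" is the grip in N (left out, the last holds). Time passes only in rows, so rows that do not move let the fingers close. It gives the time, the measured TCP pose, the force and the opening at its end, in the units of the state.
- robot.read_state(): the state, without advancing time (a new reading comes with each control period).
- robot.read_camera(name): name is "scene" or "top"; returns the picture (420x560x3 uint8, red, green, blue); there is no depth.
- robot.get_calibration(name): a dict with "K" (3x3 intrinsics, pixels), "k1" (the pictures are not rectified: a ray, as slopes to the right and down, at radius r is drawn at 1 + k1 r^2 times it, then the intrinsics apply), "R" (3x3) and "t" (3): a world point X has camera coordinates R X + t. Camera axes: x right, y down, z forward; pixel columns grow to the right and rows downward; lengths in m; the calibration is good to about 2 mm. A picture is of the moment at which its call begins. get_calibration takes no time and is no camera call.
- robot.close_job(): hands the job in, once; it reports no verdict.
The state is a dict: "t": time; "q": joint angles; "dq": joint speeds; "joint_torque": joint torques, N m; "tool_pos": TCP position; "orientation": TCP orientation; "force": force on the tool from outside, world axes, zero at the start; "wrist_torque": the same for the moment, N m; "opening": finger opening in m.
Only numpy, scipy, OpenCV 4.12 (cv2) and the standard library are available. Lean on these libraries where they do the work, as an engineer would, in place of code of your own. Each camera call takes 0.05 s, during which the arm holds its last target. There are 200 camera calls.

## Task

The cartridge of the countertop water filter has just been changed. On its sloping panel, turn the supply valve's wing handle (left) counter-clockwise until it clicks past its detent into the open position; then pull the round vent knob (right) all the way out to let the trapped air escape, and push it fully home again. Leave the glass standing under the vent spout and do not knock the other things about.

Things in the scene. Friction and masses are not known exactly. Their poses are not given: they have to be found in the camera images.
- filter: Fixed water filter: foot 135x275 mm, two white cups, grey head 284 mm wide, 211 mm high. Origin under the foot's middle; x to its back, y to its left seen from the front, z up. The head's front panel slopes: outward normal (-0.574,0,0.819), centre line at x -37.5, z 188 mm. On it: supply valve at y +70, vent knob at y -70 mm; between them a gauge 45 mm across, 12 mm proud.
- supply (a joint): Supply handle angle, rad, counter-clockwise looking at the panel: 0 = shut stop (pointer right, at the dot), 1.4 = open stop (pointer up the panel, at the dash). A sprung detent resists with about 0.12 N m from 0.66 to 0.93, then pushes the handle on to 1.15 or more: past the click and open from 1.1 to 1.4.
- supply_grip (a point): Grip point on the supply valve's axis, 30 mm out from the panel. Black wing handle: 46 mm long, 13 mm between its flats, from 9.5 to 35.5 mm off the panel; round base under it 33 mm across, up to 10.5 mm. Axes turn with the handle: x along it to its pointer end, y across the flats, z outward along the valve axis (35 degrees from vertical).
- vent (a joint): Vent knob travel, m: 0 = fully home, 0.0145 = all the way out. Held by a notch at each end; about 6 N to move it from one to the other (half way it springs to the nearer one).
- vent_grip (a point): Grip point on the vent knob's axis, 30 mm out from the panel when home; moves with the knob. Black round knob, 25 mm across at the waist, 32 mm at its outer end, from 15 to 39 mm off the panel when home; under it a collar 24 mm across, 8 mm high. z outward along the pull (35 degrees from vertical), x up the panel, y left.
- tumbler: Clear glass tumbler, 81 mm across, 91 mm high, standing loose on the worktop under the vent spout in front of the filter. Origin at the centre of its underside, z up.
- cartridge: Spent white pleated filter cartridge, 60 mm across, 130 mm high, standing loose in front of the filter at the left. Origin at the centre of its underside. Bystander.
- dropper_amber: Small amber dropper bottle, 33 mm across, 102 mm high, standing loose in front of the filter near the middle. Origin at the centre of its underside. Bystander.
- mug_white: Pale stoneware mug, 116 x 85 x 93 mm, on the worktop far left. Origin at the centre of its underside. Bystander.
- tape_roll: Roll of tape, 96 mm across, 25 mm high, lying on the worktop at the right. Origin at the centre of its underside. Bystander.

How it is judged:
On the way, in this order (a step that is already met when the one before it is completed fails the run):
1. the supply handle is turned past its click into the open position (value of joint supply above 1.1 rad), for 0.2 s.
2. the vent knob is pulled all the way out with the supply open (value of joint vent above 0.0125 m and value of joint supply above 1.1 rad), for 0.2 s.
At the end, for the whole second after the job is handed in: The supply handle rests past its click in the open position (1.1 rad or more), the vent knob is home to within 2 mm, and the tumbler stands upright within 20 mm of where it stood (value of joint supply above 1.1 rad and value of joint vent below 0.002 m and angle between tumbler's own z axis and vertical below 0.1 rad and distance of tumbler from where it was at the start of the episode below 0.02 m and linear speed of tumbler below 0.02 m/s); the robot touches nothing.
It fails at once if the vent is pulled while the supply is still shut (value of joint vent above 0.006 m and value of joint supply below 0.9 rad).
It fails at once if the tumbler is knocked over (angle between tumbler's own z axis and vertical above 0.5 rad).
It fails at once if a bystander is knocked about (moved more than 30 mm) (distance of any of cartridge, dropper_amber, mug_white, tape_roll from where it was at the start of the episode above 0.03 m).
It also fails if it takes over 45 s, if anything falls off the work surface, if the arm or the gripper's body presses on something with over 40 N, if the wrist force passes 120 N, or if a joint passes its speed limit or range.

## Working session

There is one attempt and no reset: what is moved stays moved. The work goes in short steps, Python scripts to look and compute and a tool call to move; the robot and the scene stay as the last step left them, time stands still between calls to the robot, and variables do not carry over. Pictures are saved under pics/ and viewed, and the job is handed in when it is done.

Besides the shell and the picture viewer there is one more tool, called after "Emit:" by a JSON object that holds its "name" and its "arguments", one argument or row to a line. drive_tool: Moves the arm, as the interface text tells. Its arguments: {"type":"object","properties":{"rows":{"type":"string"},"squeeze":{"type":"number"}},"required":["rows"]}

```bash
mkdir -p pics; python3 - <<'E'
from plant import robot
import cv2
for n in("scene","top"):
    im=robot.read_camera(n); cv2.imwrite(f"pics/{n}0.png",cv2.resize(im[:,:,::-1],None,fx=1.42,fy=1.42,interpolation=cv2.INTER_CUBIC))
    cv2.imwrite(f"pics/{n}0raw.png",im[:,:,::-1])
    c=robot.get_calibration(n); print(n,c, -c["R"].T@c["t"])
print(robot.read_state())
E
```

```text
scene {'K': array([[449.97797673,   0.        , 281.58940593],
       [  0.        , 449.97797673, 211.16018254],
       [  0.        ,   0.        ,   1.        ]]), 'k1': 0.021492235799593633, 'R': array([[-0.56011   , -0.82841207, -0.00319958],
       [-0.46945911,  0.32059048, -0.82269672],
       [ 0.68255764, -0.45929858, -0.56847152]]), 't': array([0.2658739 , 0.35223222, 0.95898654])} [-0.34028634  0.54779201  0.83578752]
top {'K': array([[458.00875743,   0.        , 273.82287053],
       [  0.        , 458.00875743, 207.49922805],
       [  0.        ,   0.        ,   1.        ]]), 'k1': -0.12475640021190863, 'R': array([[-0.01734542, -0.99984471, -0.00311475],
       [-0.9926455 ,  0.01759365, -0.11977216],
       [ 0.11980836,  0.00101434, -0.99279652]]), 't': array([0.02334502, 0.51471677, 1.20522551])} [0.36694013 0.01306314 1.25826514]
{'t': 0.1, 'q': array([-1.37440057e+00,  1.31068961e-01,  1.48917372e+00, -6.58793159e-06,
        1.52302059e+00, -8.54193118e-02]), 'dq': array([ 0.0010838 , -0.00292979, -0.00220367,  0.00034838,  0.00103935,
       -0.00110076]), 'joint_torque': array([ 2.34291721e-03, -5.61343575e+01, -4.93092942e+01,  7.73277995e-02,
        2.92404281e-02, -8.34002981e-05]), 'tool_pos': array([ 0.16679336, -0.57595267,  0.30180038]), 'orientation': array([-3.10880494e+00, -4.40976930e-01,  1.55774819e-04]), 'force': array([-0.72550959,  0.58362101, -0.62131522]), 'wrist_torque': array([-0.01236622,  0.00023993, -0.03166792]), 'opening': 0.09283142121799666}
```

View pics/scene0.png

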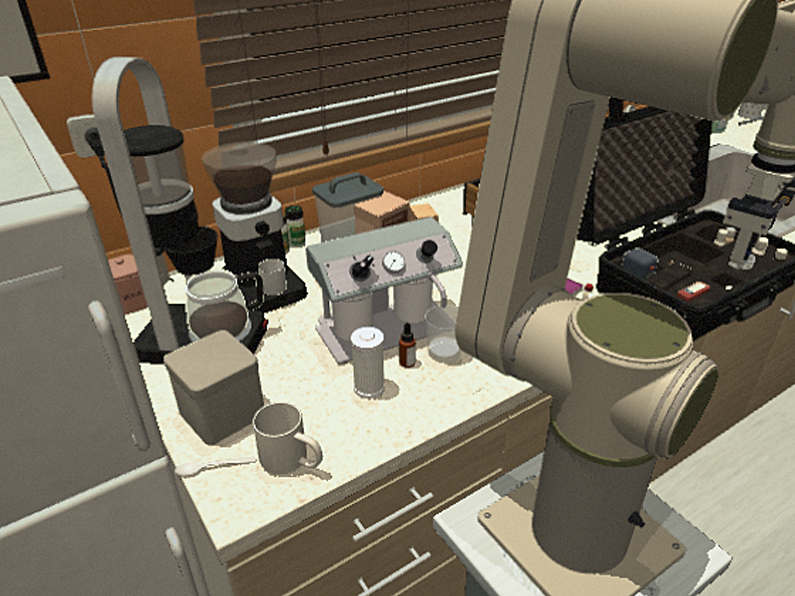

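View pics/top0.png

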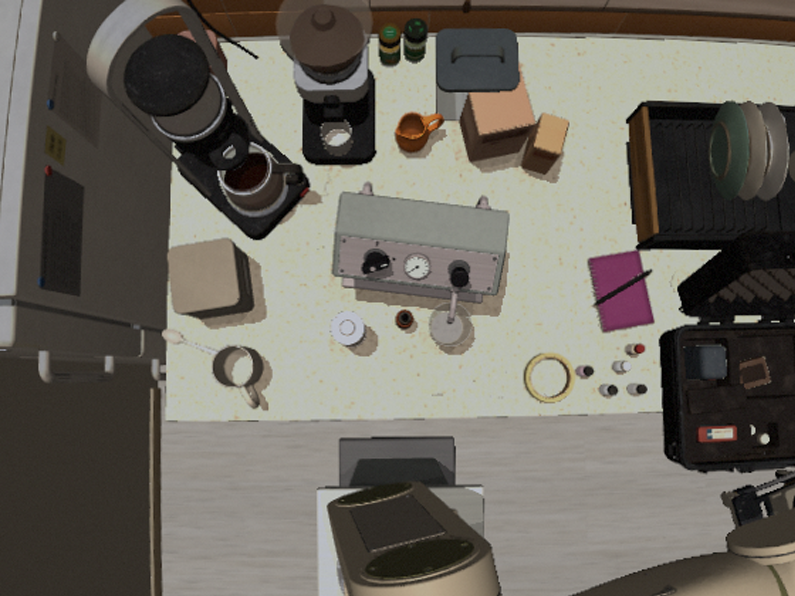

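The scene shows the filter panel with the supply handle, gauge and knob near (362,267), (394,261) and (429,248). In the top view they are near (376,262), (416,266) and (459,274). I'll enlarge both.

```bash
python3 - <<'E'
import cv2
a=cv2.imread("pics/scene0raw.png")[145:275,205:345]; b=cv2.imread("pics/top0raw.png")[125:255,220:370]
cv2.imwrite("pics/c1.png",cv2.resize(a,None,fx=4.5,fy=4.5,interpolation=cv2.INTER_CUBIC))
cv2.imwrite("pics/c2.png",cv2.resize(b,None,fx=4.5,fy=4.5,interpolation=cv2.INTER_CUBIC))
E
```

```text
(no output)
```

View pics/c1.png

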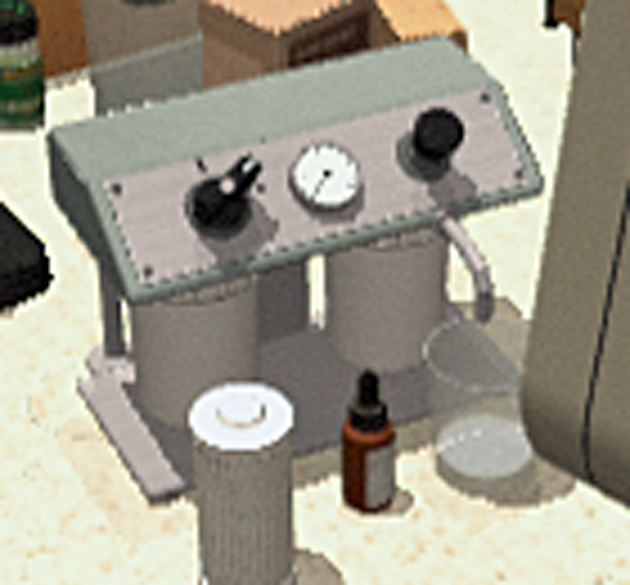

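View pics/c2.png

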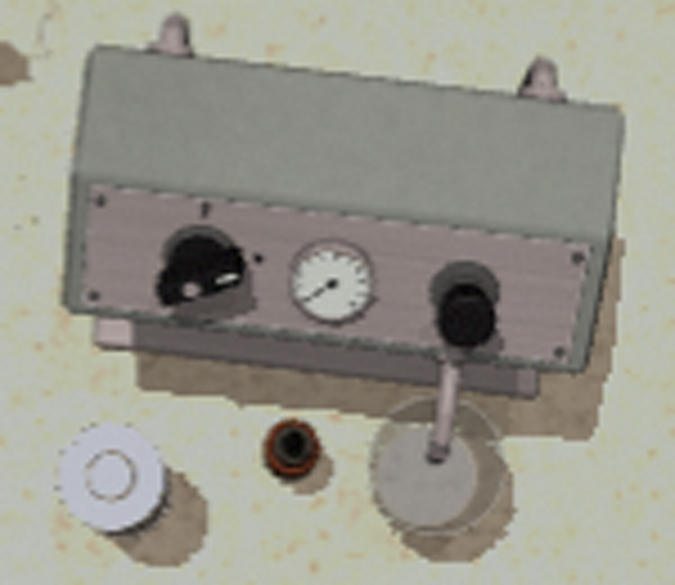

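```bash
cat > h.py <<'E'
import numpy as np
from scipy.optimize import least_squares
from scipy.spatial.transform import Rotation as Ro
from plant import robot
C={n:robot.get_calibration(n) for n in("scene","top")}
def proj(n,X):
    c=C[n];p=c["R"]@X+c["t"];s=p[:2]/p[2];s=s*(1+c["k1"]*(s@s));return s*c["K"][0,0]+c["K"][:2,2]
N=np.array([-.574,0,.819]);U=np.array([.819,0,.574])  # outward, up panel
def loc(y,u,h): return np.array([-.0375,0,.188])+np.array([0,y,0])+u*U+h*N
def world(v,p): return Ro.from_euler('z',v[2]).apply(p)+np.array([v[0],v[1],0])
E
python3 - <<'E'
from h import *
O={"scene":(205,145),"top":(220,125)}
px=lambda n,u:(np.array(u)+.5)/4.5-.5+np.array(O[n])
sc={"top":[(100,200),(93,296),(578,257),(559,353)],"scene":[(117,188),(149,271),(485,97),(519,173)]}
g={"top":(332,283),"scene":(326,176)};k={"top":(466,316),"scene":(438,133)}
sg=[(1,1),(1,-1),(-1,1),(-1,-1)]
def res(v):
    r=[]
    for n in C:
        for s,q in zip(sg,sc[n]): r.append(proj(n,world(v,loc(s[0]*v[3],s[1]*v[4],0)))-px(n,q))
        r.append(proj(n,world(v,loc(0,0,.012)))-px(n,g[n])); r.append(proj(n,world(v,loc(-.07,0,.039)))-px(n,k[n]))
    return np.concatenate(r)
f=least_squares(res,[.6,0,0,.13,.03],loss='soft_l1');v=f.x
print(v,np.round(f.fun.reshape(-1,2),1))
# handle marks: triangulate in local panel coords
for nm,m in {"dot":{"top":(190,290),"scene":(228,186)},"line":{"top":(228,279),"scene":(248,170)},"bdot":{"top":(258,258),"scene":(262,188)},"dash":{"top":(205,210),"scene":(200,162)}}.items():
    w=least_squares(lambda w:np.concatenate([proj(n,world(v,loc(*w)))-px(n,m[n]) for n in C]),[.07,0,.03])
    print(nm,np.round(w.x,4),round(w.cost,2))
for nm,p in {"supply":loc(.07,0,.03),"vent":loc(-.07,0,.03)}.items(): print(nm,world(v,p))
print("N",Ro.from_euler('z',v[2]).apply(N))
np.save("v.npy",v)
E
```

```text
[ 0.58501511 -0.03847703 -0.13769277  0.12524352  0.02804856] [[-0.1  1. ]
 [-0.1  1.1]
 [-0.1  0.8]
 [-0.1  1. ]
 [ 0.5  0. ]
 [ 1.1 -0.6]
 [ 0.  -0.6]
 [ 0.1 -0.6]
 [-0.1 -0.7]
 [ 0.1 -0.9]
 [-0.1  0.1]
 [ 0.1  1.5]]
dot [ 0.072  -0.0005  0.0381] 0.01
line [0.0542 0.007  0.0348] 0.27
bdot [0.0399 0.0061 0.0045] 0.0
dash [0.0705 0.0311 0.0065] 0.17
supply [0.54042109 0.0383712  0.21257   ]
vent [ 0.52120495 -0.10030374  0.21257   ]
N [-0.56856727  0.07878615  0.819     ]
```

```bash
cat >> h.py <<'E'
def tool(v,y,h,th,u=0):
    """TCP pose with grasp point at panel (y,u,h), jaws across a handle at angle th"""
    Rz=Ro.from_euler('z',v[2]); n=Rz.apply(N/np.linalg.norm(N)); U_=Rz.apply(U/np.linalg.norm(U)); Y=Rz.apply([0,1,0])
    yy=U_*np.cos(th)+Y*np.sin(th); z=-n; R=np.c_[np.cross(yy,z),yy,z]
    return world(v,loc(y,u,h))+robot.hold_point_z*n, Ro.from_matrix(R)
def delta(v,*a):
    s=robot.read_state(); p,R=tool(v,*a); R0=Ro.from_rotvec(s["orientation"])
    return np.round(p-s["tool_pos"],4), np.round(np.degrees((R*R0.inv()).as_rotvec()),2)
E
python3 - <<'E'
from h import *
v=np.load("v.npy")
O={"scene":(205,145),"top":(220,125)}
px=lambda n,u:(np.array(u)+.5)/4.5-.5+np.array(O[n])
for n,d,l in(("top",(190,290),(228,279)),("scene",(228,186),(248,170))):
    P=[least_squares(lambda w:proj(n,world(v,loc(w[0],w[1],.036)))-px(n,q),[.07,0]).x for q in(d,l)]
    e=P[1]-P[0];print(n,P,np.arctan2(e[1],-e[0]))
print(delta(v,.07,.11,.3)); print(tool(v,.07,.11,.3)[0])
E
```

```text
top [array([ 0.07198018, -0.0016749 ]), array([0.05320535, 0.00706482])] 0.4356706035555556
scene [array([0.07142458, 0.00037978]), array([0.05609549, 0.00706598])] 0.4112993393379331
(array([0.291 , 0.6258, 0.0298]), array([-29.1 , -24.91,  80.35]))
[0.45781266 0.04981822 0.33156436]
```

Emit:
{"name": "drive_tool", "arguments": {
  "rows": "0 0 0.03 0 0 0 100; 0.035 0.052 0.02 -2.4 -2 6.7 100; 0.035 0.052 0 -2.4 -2 6.7 100; 0.035 0.052 0 -2.4 -2 6.7 100; 0.035 0.052 0 -2.4 -2 6.7 100; 0.035 0.052 0 -2.4 -2 6.7 80; 0.035 0.052 0 -2.4 -2 6.7 80; 0.015 0.052 0 -2.4 -2 6.7 70; 0.015 0.052 0 -2.4 -2 6.7 70; 0.015 0.052 0 -2.4 -2 6.7 60; 0.015 0.052 0 -2.4 -2 6.7 60; 0.015 0.052 0 -2.4 -2 6.7 60; 0.006 0.05 -0.01 -2.4 -2 6.7 60; 0 0 0 0 0 0 60; 0 0 0 0 0 0 60",
  "squeeze": 40
}}

```text
t: 1.98
tool_pos: [0.4554, 0.0422, 0.3415]
orientation: [1.685, 1.981, 0.422]
force: [-0.4, -0.3, -0.1]
opening: 0.0556
```

```bash
python3 - <<'E'
from h import *
import cv2
v=np.load("v.npy")
s=robot.read_state();print(s["t"],s["q"],s["tool_pos"],s["opening"],s["force"])
print(delta(v,.07,.11,.38)); print(delta(v,.07,.033,.38))
for n,a,b,c,d in(("scene",100,275,190,370),("top",100,255,200,380)):
    im=robot.read_camera(n)[a:b,c:d,::-1];cv2.imwrite(f"pics/{n}1.png",cv2.resize(im,None,fx=3.4,fy=3.4,interpolation=cv2.INTER_CUBIC))
E
```

```text
1.975 [ 0.05429221 -0.78804522  2.23829308 -0.12916989  1.10563144 -0.08377774] [0.45539285 0.04220174 0.34150717] 0.05559419694807063 [-0.40019817 -0.32149556 -0.10932895]
(array([ 0.0024,  0.0076, -0.0099]), array([-2.28, -0.38,  3.96]))
(array([ 0.0462,  0.0015, -0.073 ]), array([-2.28, -0.38,  3.96]))
```

View pics/scene1.png

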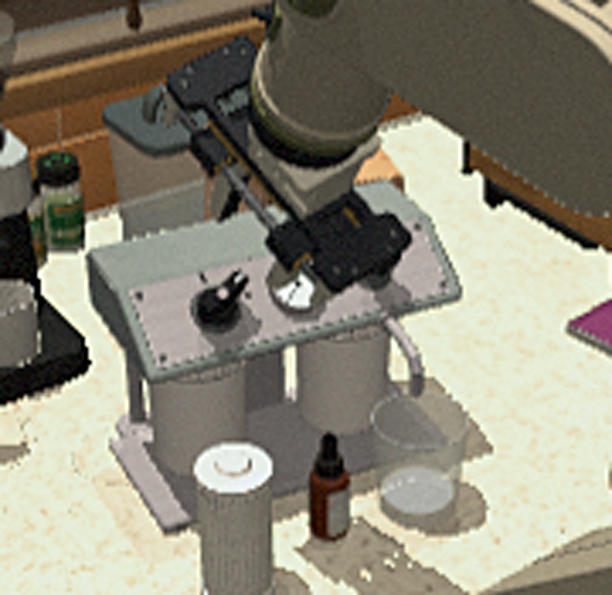

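View pics/top1.png

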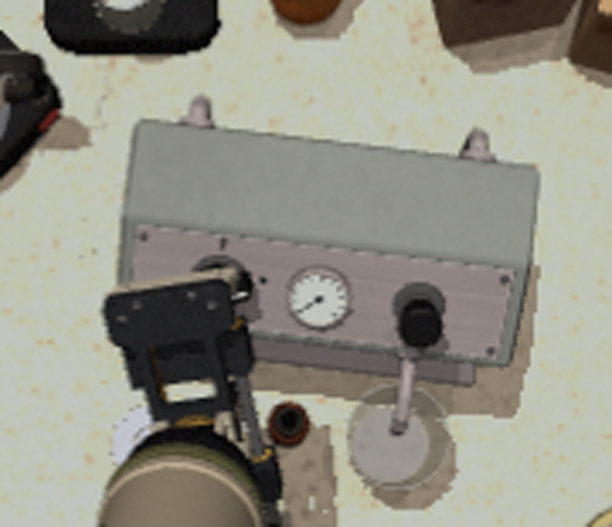

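The gripper is over the supply handle and tilted with the panel, and the scene is undisturbed. Next I align, then approach along the axis.

Emit:
{"name": "drive_tool", "arguments": {
  "rows": "0.0025 0.0075 -0.01 -2.3 -0.4 4 60; 0 0 0 0 0 0 60; 0.011 -0.0015 -0.016 0 0 0 60; 0.011 -0.0015 -0.016 0 0 0 60; 0.011 -0.0015 -0.016 0 0 0 60; 0.011 -0.0015 -0.015 0 0 0 60; 0 0 0 0 0 0 60; 0 0 0 0 0 0 60"
}}

```text
t: 3.08
tool_pos: [0.5022, 0.0431, 0.2696]
orientation: [1.593, 2.032, 0.411]
force: [0.5, -0.3, 0.5]
opening: 0.0558
```

```bash
python3 - <<'E'
from h import *
import cv2
v=np.load("v.npy")
s=robot.read_state();print(s["t"],s["q"],s["tool_pos"],s["opening"],s["force"])
print(delta(v,.07,.033,.38))
for n,a,b,c,d in(("scene",130,245,190,330),("top",130,245,200,340)):
    im=robot.read_camera(n)[a:b,c:d,::-1];cv2.imwrite(f"pics/{n}2.png",cv2.resize(im,None,fx=4.5,fy=4.5,interpolation=cv2.INTER_CUBIC))
E
```

```text
3.075 [ 0.04520593 -0.59642829  2.26233746 -0.13713295  0.87535465 -0.14056224] [0.50221382 0.04314952 0.26963752] 0.05582124750426385 [ 0.48762744 -0.29333696  0.45564561]
(array([-0.0006,  0.0006, -0.0011]), array([-0.01,  0.09,  0.06]))
```

View pics/scene2.png

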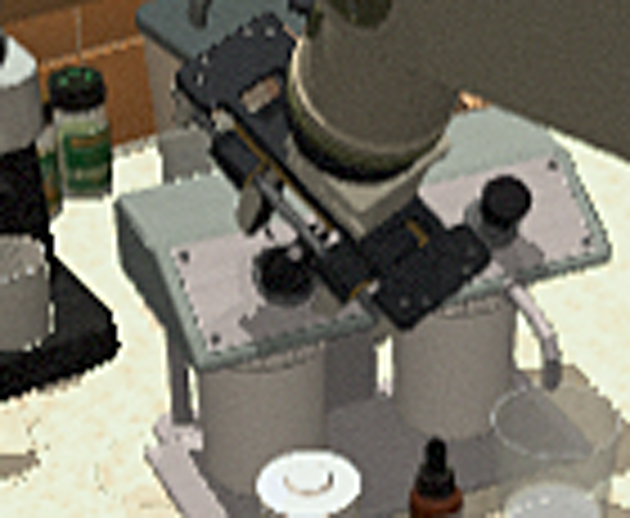

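View pics/top2.png

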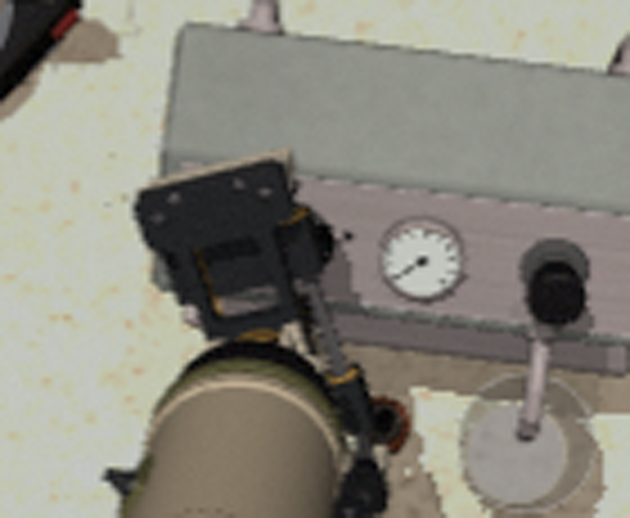

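```bash
python3 - <<'E'
from h import *
s=robot.read_state();R=Ro.from_rotvec(s["orientation"])
for n,o in(("scene",(190,130)),("top",(200,130))):
  for p in([0,0,0],[0,0,.065],[0,.028,.084],[0,-.028,.084],[0,.045,.084],[0,-.045,.084]):
    print(n,p,np.round((proj(n,s["tool_pos"]+R.apply(p))-o+.5)*4.5-.5))
E
```

```text
scene [0, 0, 0] [320. 202.]
scene [0, 0, 0.065] [297. 252.]
scene [0, 0.028, 0.084] [259. 232.]
scene [0, -0.028, 0.084] [321. 300.]
scene [0, 0.045, 0.084] [240. 211.]
scene [0, -0.045, 0.084] [340. 321.]
top [0, 0, 0] [273. 319.]
top [0, 0, 0.065] [285. 261.]
top [0, 0.028, 0.084] [273. 197.]
top [0, -0.028, 0.084] [304. 292.]
top [0, 0.045, 0.084] [263. 168.]
top [0, -0.045, 0.084] [313. 319.]
```

Projected fingertips land at scene (259,232) and (321,300), one on each side of the handle. I'll close.

Emit:
{"name": "drive_tool", "arguments": {
  "rows": "0 0 0 0 0 0 0; 0 0 0 0 0 0 0; 0 0 0 0 0 0 0; 0 0 0 0 0 0 0; 0 0 0 0 0 0 0; 0 0 0 0 0 0 0; 0 0 0 0 0 0 0; 0 0 0 0 0 0 0",
  "squeeze": 40
}}

```text
t: 4.18
tool_pos: [0.502, 0.0438, 0.2686]
orientation: [1.591, 2.034, 0.41]
force: [-3.3, 1.0, 0.9]
opening: 0.0127
```

```bash
python3 - <<'E'
from h import *
s=robot.read_state();print(s["opening"],s["force"],s["wrist_torque"],s["q"]);v=np.load("v.npy")
print(delta(v,.07,.033,.38));n=Ro.from_euler('z',v[2]).apply(N);print(n*10)
Ra=tool(v,.07,.033,.38);Rb=tool(v,.07,.033,.48)
print((Rb[1]*Ra[1].inv()).as_rotvec(),Rb[0]-Ra[0])
E
```

```text
0.012742611377691658 [-3.32497483  1.04465131  0.94579405] [0.0128106  0.5220982  0.04819042] [ 0.04653655 -0.59555961  2.26344529 -0.13712928  0.87415203 -0.14104698]
(array([-0.0004, -0.0001, -0.0001]), array([ 0.01,  0.05, -0.05]))
[-5.68567272  0.78786146  8.19      ]
[-0.05684999  0.00787768  0.0818903 ] [0. 0. 0.]
```

Emit:
{"name": "drive_tool", "arguments": {
  "rows": "0 0 0 -4 0.55 5.7 0; 0 0 0 -4 0.55 5.7 0; 0 0 0 -4 0.55 5.7 0; 0 0 0 -4 0.55 5.7 0; 0 0 0 -4 0.55 5.7 0; 0 0 0 -4 0.55 5.7 0; 0 0 0 -4 0.55 5.7 0; 0 0 0 0 0 0 0; 0 0 0 0 0 0 0"
}}

```text
t: 5.3
tool_pos: [0.5017, 0.044, 0.2684]
orientation: [0.595, 2.46, 0.077]
force: [-7.0, 1.5, 3.0]
opening: 0.0129
```

```bash
python3 - <<'E'
from h import *
import cv2
s=robot.read_state();print(s["opening"],s["force"],s["wrist_torque"],s["q"]);v=np.load("v.npy")
print(delta(v,.07,.033,1.235))
for n,a,b,c,d in(("scene",130,245,190,330),("top",130,245,200,340)):
    im=robot.read_camera(n)[a:b,c:d,::-1];cv2.imwrite(f"pics/{n}3.png",cv2.resize(im,None,fx=4.5,fy=4.5,interpolation=cv2.INTER_CUBIC))
E
```

```text
0.012907336308517614 [-7.04673363  1.54095349  2.96380498] [0.26736407 0.90916822 0.17009695] [ 0.04940869 -0.59568481  2.26414085 -0.14284382  0.87408291 -0.98866212]
(array([-0.0001, -0.0003,  0.0001]), array([0.1 , 0.07, 0.1 ]))
```

View pics/scene3.png

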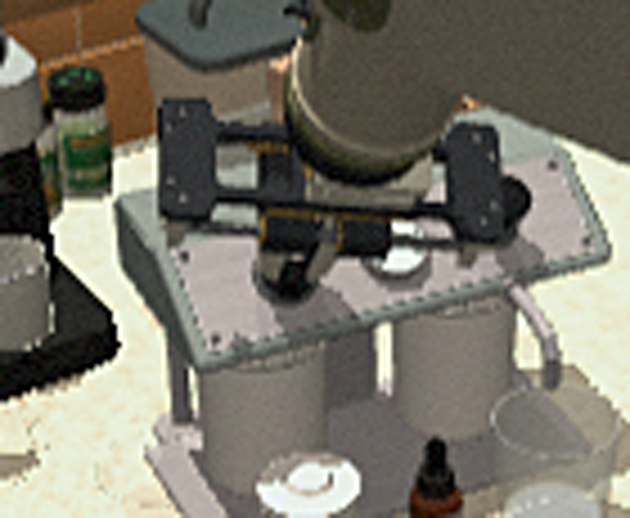

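View pics/top3.png

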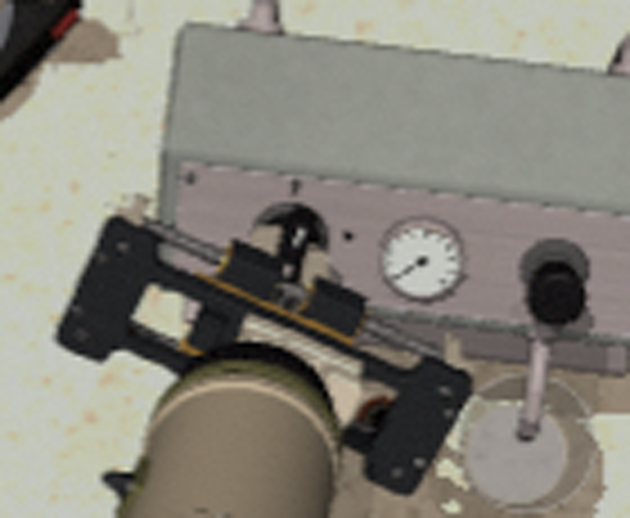

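The top view shows the handle turned with the gripper, white mark pointing up the panel (about (297,265)). I'll add a few degrees of margin, release and retreat.

Emit:
{"name": "drive_tool", "arguments": {
  "rows": "0 0 0 -2.3 0.3 3.3 0; 0 0 0 0 0 0 0; 0 0 0 0 0 0 45; 0 0 0 0 0 0 45; 0 0 0 0 0 0 45; 0 0 0 0 0 0 45; -0.008 0.0011 0.0115 0 0 0 45; -0.008 0.0011 0.0115 0 0 0 45; -0.008 0.0011 0.0115 0 0 0 45; -0.008 0.0011 0.0115 0 0 0 45; -0.008 0.0011 0.0115 0 0 0 45; 0 0 0 0 0 0 45; 0 0 0 0 0 0 45"
}}

```text
t: 7.02
tool_pos: [0.4621, 0.0493, 0.326]
orientation: [0.508, 2.476, 0.049]
force: [-0.2, 0.7, -0.3]
opening: 0.0417
```

```bash
python3 - <<'E'
from h import *
import cv2
s=robot.read_state();print(s["t"],s["opening"],s["force"],s["q"],s["tool_pos"]);v=np.load("v.npy")
print(delta(v,-.07,.105,1.4));print(delta(v,-.07,.031,1.4))
for n,a,b,c,d in(("scene",130,245,190,330),("top",130,245,200,340)):
    im=robot.read_camera(n)[a:b,c:d,::-1];cv2.imwrite(f"pics/{n}4.png",cv2.resize(im,None,fx=4.5,fy=4.5,interpolation=cv2.INTER_CUBIC))
E
```

```text
7.025 0.041735370697058245 [-0.19136865  0.65810527 -0.32492649] [ 0.07403074 -0.77128437  2.26181974 -0.14253842  1.05204737 -1.05964877] [0.46208619 0.04932176 0.32601112]
(array([-0.0206, -0.1386,  0.0015]), array([-2.98,  0.6 ,  4.55]))
(array([ 0.0214, -0.1444, -0.0591]), array([-2.98,  0.6 ,  4.55]))
```

View pics/scene4.png

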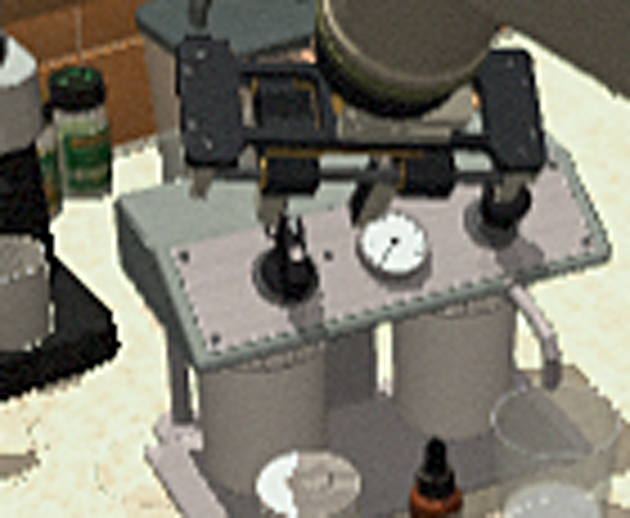

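View pics/top4.png

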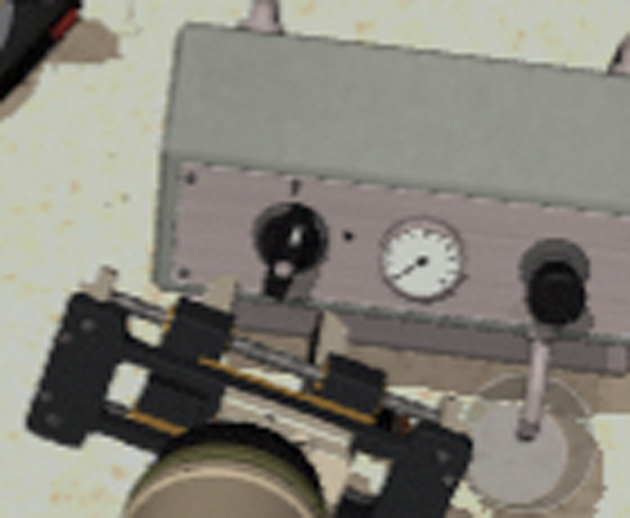

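Emit:
{"name": "drive_tool", "arguments": {
  "rows": "-0.002 -0.035 -0.003 -0.7 0.15 1.1 50; -0.002 -0.035 -0.004 -0.7 0.15 1.1 50; -0.002 -0.035 -0.004 -0.8 0.15 1.1 50; -0.003 -0.035 -0.004 -0.8 0.15 1.2 50; 0 0 0 0 0 0 50; 0 0 0 0 0 0 50"
}}

```text
t: 7.88
tool_pos: [0.453, -0.0907, 0.3107]
orientation: [0.392, 2.501, 0.013]
force: [-0.7, -0.3, 0.1]
opening: 0.0467
```

```bash
python3 - <<'E'
from h import *
import cv2
s=robot.read_state();print(s["t"],s["opening"],s["force"],s["q"],s["tool_pos"]);v=np.load("v.npy")
print(delta(v,-.07,.085,1.4));print(delta(v,-.07,.031,1.4))
for n,o,d,l in(("top",(200,130),(283,268),(296,238)),("scene",(190,130),(295,254),(298,225))):
    P=[least_squares(lambda w:proj(n,world(v,loc(w[0],w[1],.036)))-((np.array(q)+.5)/4.5-.5+o),[.07,0]).x for q in(d,l)]
    e=P[1]-P[0];print(n,P,np.arctan2(e[1],-e[0]))
R=Ro.from_rotvec(s["orientation"])
for n,a,b,c,d in(("scene",130,245,200,340),("top",130,245,230,370)):
    im=robot.read_camera(n)[a:b,c:d,::-1];im=cv2.resize(im,None,fx=4.5,fy=4.5,interpolation=cv2.INTER_CUBIC)
    for h in(.065,.084,.119): cv2.circle(im,tuple(int(x) for x in (proj(n,s["tool_pos"]+R.apply([0,0,h]))-(c,a)+.5)*4.5),3,(0,0,255),-1)
    cv2.imwrite(f"pics/{n}5.png",im)
E
```

```text
7.875 0.046703193717642824 [-0.73037311 -0.2877778   0.06848388] [-0.40567641 -0.80686788  2.30686844  0.17441203  1.05457839 -1.70597476] [ 0.45303246 -0.09067166  0.31074229]
(array([-0.0002, -0.0002,  0.0003]), array([-0.03, -0.05,  0.13]))
(array([ 0.0305, -0.0044, -0.0439]), array([-0.03, -0.05,  0.13]))
top [array([ 0.07042569, -0.00175621]), array([0.06529131, 0.01594873])] 1.2885415501975452
scene [array([0.07182831, 0.00015292]), array([0.06338545, 0.01742644])] 1.1161695647679384
```

View pics/scene5.png

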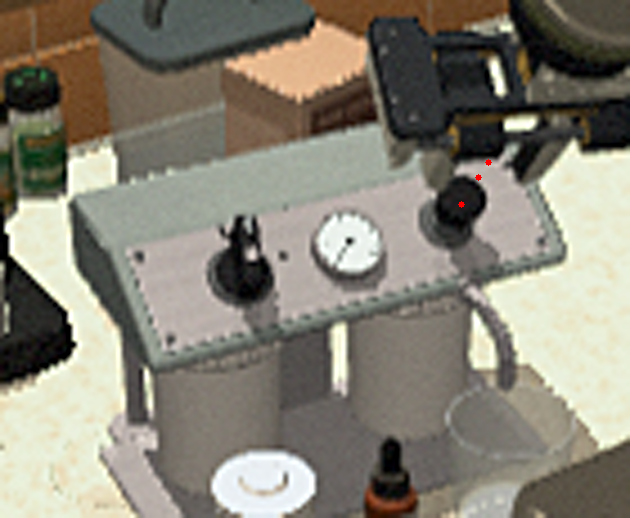

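View pics/top5.png

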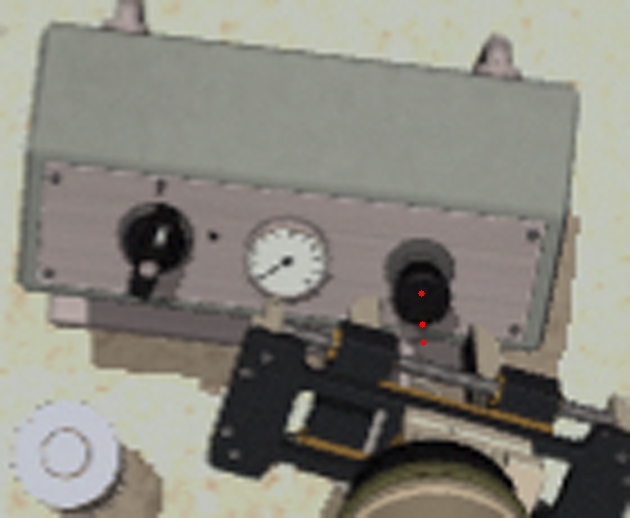

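Red dots (the tool axis) pass through the knob's end in both views. I'll approach along the axis and close.

Emit:
{"name": "drive_tool", "arguments": {
  "rows": "0.0078 -0.0011 -0.0112 0 0 0 50; 0.0078 -0.0011 -0.0112 0 0 0 50; 0.0078 -0.0011 -0.0112 0 0 0 50; 0.0076 -0.0011 -0.011 0 0 0 50; 0 0 0 0 0 0 50; 0 0 0 0 0 0 50; 0 0 0 0 0 0 0; 0 0 0 0 0 0 0; 0 0 0 0 0 0 0; 0 0 0 0 0 0 0; 0 0 0 0 0 0 0; 0 0 0 0 0 0 0",
  "squeeze": 40
}}

```text
t: 9.48
tool_pos: [0.4843, -0.0952, 0.2672]
orientation: [0.39, 2.499, 0.012]
force: [-5.1, 0.4, 5.4]
opening: 0.0296
```

```bash
python3 - <<'E'
from h import *
s=robot.read_state();print(s["t"],s["opening"],s["force"],s["wrist_torque"],s["q"],s["tool_pos"]);v=np.load("v.npy")
print(delta(v,-.07,.031,1.4))
E
```

```text
9.475 0.029556811496510883 [-5.07175153  0.38003315  5.37937708] [ 0.05938515  0.21329149 -0.04926187] [-0.38056749 -0.65889945  2.3042364   0.17539228  0.9053051  -1.70848489] [ 0.48427794 -0.09523111  0.2672169 ]
(array([-0.0008,  0.0002, -0.0004]), array([0.04, 0.05, 0.06]))
```

Emit:
{"name": "drive_tool", "arguments": {
  "rows": "-0.0023 0.0003 0.0033 0 0 0 0; -0.0023 0.0003 0.0033 0 0 0 0; -0.0023 0.0003 0.0033 0 0 0 0; -0.0023 0.0003 0.0033 0 0 0 0; 0 0 0 0 0 0 0; 0 0 0 0 0 0 0; 0 0 0 0 0 0 0",
  "squeeze": 50
}}

```text
t: 10.35
tool_pos: [0.4754, -0.094, 0.2791]
orientation: [0.39, 2.499, 0.013]
force: [22.3, -4.6, -11.7]
opening: 0.0288
```

```bash
python3 - <<'E'
from h import *
import cv2
s=robot.read_state();print(s["t"],s["opening"],s["force"],s["wrist_torque"],s["tool_pos"]);v=np.load("v.npy")
print(delta(v,-.07,.0445,1.4))
for n,a,b,c,d in(("scene",130,245,200,340),("top",130,245,230,370)):
    im=robot.read_camera(n)[a:b,c:d,::-1];cv2.imwrite(f"pics/{n}6.png",cv2.resize(im,None,fx=4.5,fy=4.5,interpolation=cv2.INTER_CUBIC))
E
```

```text
10.35 0.028755759720859083 [ 22.33391552  -4.61631611 -11.71031722] [-0.28070354 -1.91165596 -0.11498555] [ 0.47536061 -0.09397115  0.27907216]
(array([ 0.0005, -0.    , -0.0012]), array([-0.  ,  0.08,  0.09]))
```

View pics/scene6.png

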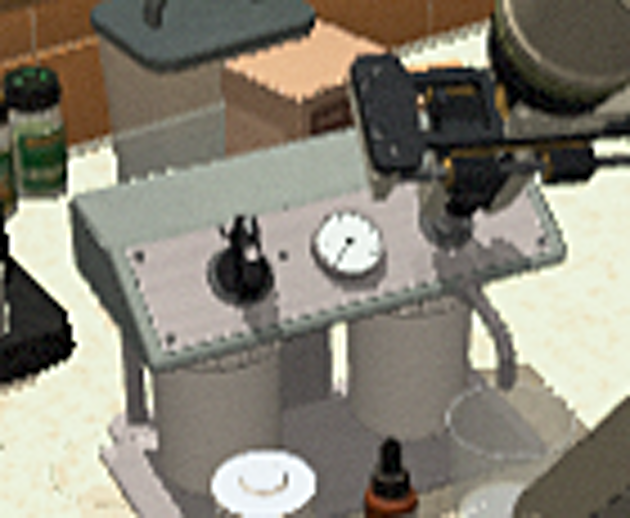

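View pics/top6.png

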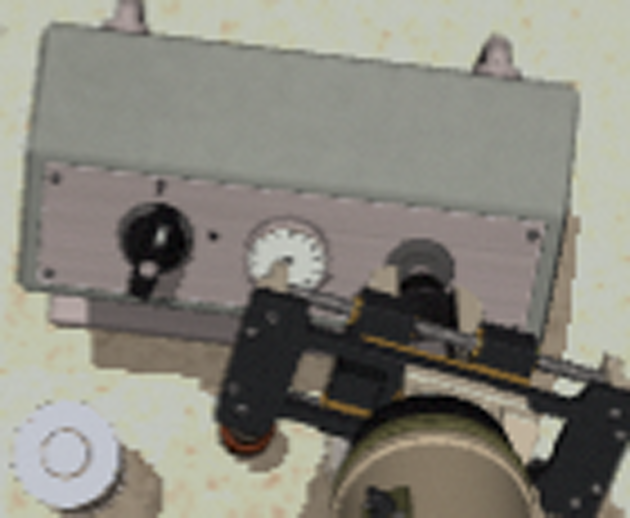

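Tool travelled 14.9 mm outward and the reaction rose to about 25 N (well over the 6 N notch), with the grip width unchanged, so the knob seems to be on its outer stop. I'll let go, back off and check it.

Emit:
{"name": "drive_tool", "arguments": {
  "rows": "0 0 0 0 0 0 50; 0 0 0 0 0 0 50; 0 0 0 0 0 0 50; 0 0 0 0 0 0 50; -0.0074 0.001 0.0107 0 0 0 50; -0.0074 0.001 0.0107 0 0 0 50; -0.0074 0.001 0.0107 0 0 0 50; 0 0 0 0 0 0 50; 0 0 0 0 0 0 50"
}}

```text
t: 11.58
tool_pos: [0.4527, -0.091, 0.312]
orientation: [0.39, 2.5, 0.012]
force: [0.3, 0.5, -0.3]
opening: 0.0466
```

```bash
python3 - <<'E'
from h import *
import cv2
s=robot.read_state();print(s["t"],s["opening"],s["force"],s["q"],s["tool_pos"]);v=np.load("v.npy")
print(delta(v,-.07,.0445,1.4))
for n,a,b,c,d in(("scene",130,245,200,340),("top",130,245,230,370)):
    im=robot.read_camera(n)[a:b,c:d,::-1];im=cv2.resize(im,None,fx=4.5,fy=4.5,interpolation=cv2.INTER_CUBIC)
    for h,col in((.039,(0,0,255)),(.0535,(0,255,0))): cv2.circle(im,tuple(int(x) for x in (proj(n,world(v,loc(-.07,0,h)))-(c,a)+.5)*4.5),3,col,-1)
    cv2.imwrite(f"pics/{n}7.png",im)
E
```

```text
11.575 0.04664175543414872 [ 0.32039259  0.46905813 -0.2699839 ] [-0.40733128 -0.80968914  2.30645573  0.175581    1.05659458 -1.70885329] [ 0.45267911 -0.0909585   0.3120421 ]
(array([ 0.0232, -0.0031, -0.0341]), array([0.03, 0.03, 0.06]))
```

View pics/scene7.png

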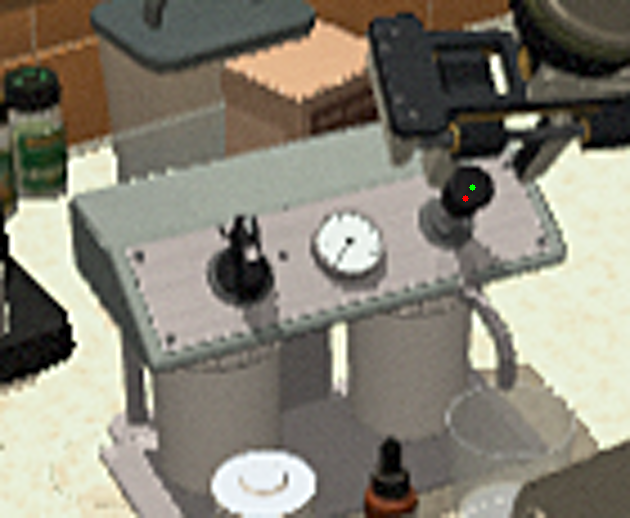

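View pics/top7.png

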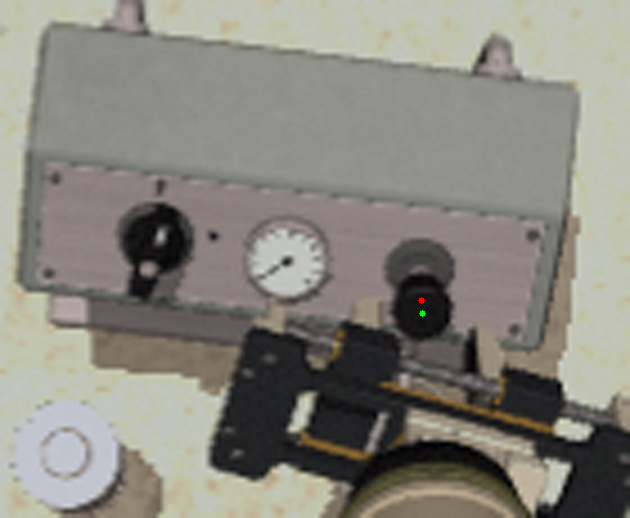

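Knob end moved from top (421,293) to (421,306) and sits on the green "fully out" mark. Next I close the fingers and push the end home with the fingertips.

Emit:
{"name": "drive_tool", "arguments": {
  "rows": "0 0 0 0 0 0 0; 0 0 0 0 0 0 0; 0 0 0 0 0 0 0; 0 0 0 0 0 0 0; 0 0 0 0 0 0 0; 0.004 -0.0006 -0.0057 0 0 0 0; 0.004 -0.0006 -0.0057 0 0 0 0; 0.004 -0.0006 -0.0057 0 0 0 0; 0.004 -0.0006 -0.0057 0 0 0 0; 0 0 0 0 0 0 0; 0 0 0 0 0 0 0",
  "squeeze": 20
}}

```text
t: 13.05
tool_pos: [0.4687, -0.0933, 0.289]
orientation: [0.39, 2.501, 0.013]
force: [-6.8, 1.0, 5.4]
opening: 0.0007
```

```bash
python3 - <<'E'
from h import *
s=robot.read_state();print(s["t"],s["opening"],s["force"],s["wrist_torque"]);v=np.load("v.npy")
print(delta(v,-.07,.058,1.4))
E
```

```text
13.05 0.0006675707682417531 [-6.75528333  1.01868805  5.39820826] [0.19913893 0.63894112 0.05163497]
(array([-0.0006,  0.0003, -0.0001]), array([ 0.01, -0.03,  0.04]))
```

Emit:
{"name": "drive_tool", "arguments": {
  "rows": "0.0006 -0.0001 -0.0008 0 0 0 0; 0.0006 -0.0001 -0.0008 0 0 0 0; 0 0 0 0 0 0 0; 0 0 0 0 0 0 0"
}}

```text
t: 13.55
tool_pos: [0.4694, -0.0934, 0.2891]
orientation: [0.388, 2.502, 0.012]
force: [-35.9, 6.4, 24.6]
opening: 0.0006
```

The force jumped to about 44 N with no further travel, so the knob is on its home stop. I'll back off and check.

Emit:
{"name": "drive_tool", "arguments": {
  "rows": "-0.003 0.0004 0.0043 0 0 0 0; -0.0074 0.001 0.0107 0 0 0 0; -0.0074 0.001 0.0107 0 0 0 0; -0.005 0.001 0.02 0 0 0 0; 0 0 0.03 0 0 0 0; 0 0 0 0 0 0 0; 0 0 0 0 0 0 0"
}}

```text
t: 14.42
tool_pos: [0.4468, -0.0901, 0.3627]
orientation: [0.39, 2.501, 0.013]
force: [-0.1, -1.0, 0.6]
opening: 0.0003
```

```bash
python3 - <<'E'
from h import *
import cv2
s=robot.read_state();print(s["t"],s["force"],s["q"],s["tool_pos"]);v=np.load("v.npy")
for n,a,b,c,d in(("scene",130,275,200,340),("top",130,255,230,370)):
    im=robot.read_camera(n)[a:b,c:d,::-1];im=cv2.resize(im,None,fx=4.1,fy=4.1,interpolation=cv2.INTER_CUBIC)
    for h,col in((.039,(0,0,255)),(.0535,(0,255,0))): cv2.circle(im,tuple(int(x) for x in (proj(n,world(v,loc(-.07,0,h)))-(c,a)+.5)*4.1),3,col,-1)
    cv2.imwrite(f"pics/{n}8.png",im)
E
```

```text
14.425 [-0.09013412 -1.006098    0.62295442] [-0.41260452 -0.82939836  2.22531431  0.17004057  1.15784964 -1.69521042] [ 0.44684517 -0.09007263  0.36268603]
```

View pics/scene8.png

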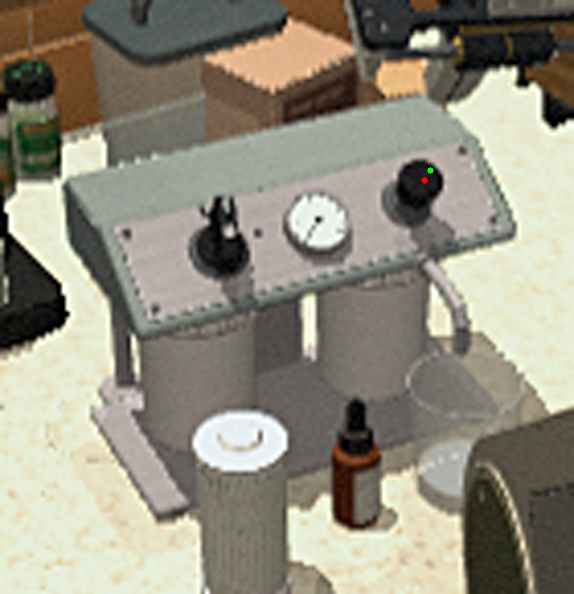

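View pics/top8.png

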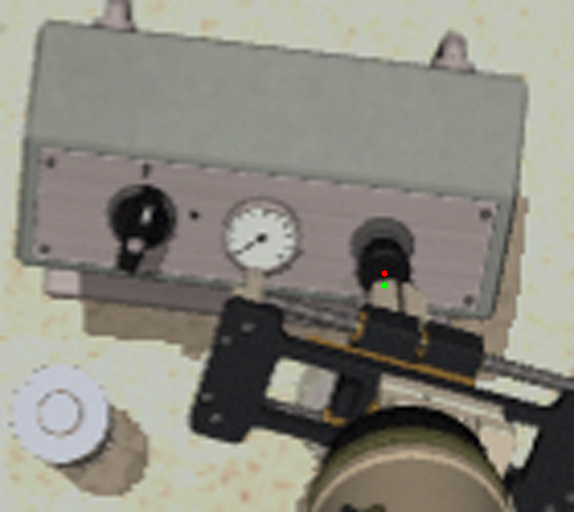

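The knob end in the scene is at raw (302,175), against (302,174) before the pull, so it is home. The handle still points up the panel, and the tumbler, bottle and cartridge are where they stood. The arm is clear of everything, so I hand in.

```bash
python3 -c "
from plant import robot
print(robot.close_job())"
```

```text
the job is handed in; nothing more can be done
None
```

I opened the supply valve, pulled the vent knob fully out, pushed it home again and handed the job in at about 14.5 s. The hand-in reported no verdict.

- **Supply valve:** I gripped the wing handle at about 0.38 rad and turned it to about 1.30 rad by the gripper's angle. After release the two cameras disagreed, reading 1.29 rad (top) and 1.12 rad (scene). Both are past the 1.1 limit, and the detent should hold the handle at 1.15 or more, but the scene reading leaves little margin.
- **Vent out:** the tool moved 14.9 mm and met about 25 N at the stop. A picture after release showed the knob end at the fully-out position.
- **Vent home:** I pushed the knob in with closed fingertips until the force rose to about 44 N on the home stop. That is over the 40 N limit set for the arm or gripper body, but it was the fingertips that pressed. In the last scene picture the knob end was within 1 pixel of where it started.
- **Other things:** in the last pictures I saw no movement of the tumbler, dropper bottle or cartridge, judged by eye. The mug and tape roll were outside those crops, but the arm passed well above them. The arm ended clear, with about 1 N on the force reading.

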